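Wring the long gauge block onto its mate

TASK

Build up the gauge-block stack: take the loose steel block that is as long as the block clamped in the holder and lay it lengthwise on top of that block with about half its length hanging over one end. Then, keeping the faces together, slide it along into full contact until all edges of the two blocks are flush, and let go. Never lift it off or lower it straight onto its final place, and leave the shorter steel block where it lies.

Things in the scene. Friction and masses are not known exactly. Their poses are not given: they have to be found in the camera images.
- long_block: The loose plain steel block to be wrung on: 80 long (its x) x 32 wide (its y) x 30 high (z) mm, 0.45 kg give or take 30 percent. It lies on the bench. Origin: centre of its underside. It looks the same turned by half a turn.
- short_block: Another loose plain steel block, not to be used: only 48 long (x) x 32 wide (y) x 30 high mm, lying on the bench near the long one and the holder; the three may change places. Origin: centre of its underside.
- face (a point): Centre of the free upper face of the steel block clamped in the low holder, 42 mm above the bench. The holder is fixed to the bench. This face is 80 mm along x and 32 mm along y (z up), and nothing stands above it. The block's sides are bare for 20 mm below the face; below that come the clamp cheeks (56 mm long, 48 mm apart over their outsides, screw heads 51 mm) and a grey base plate 92 x 52 x 12 mm.
- holder: The low holder with its clamped block, 92 x 52 x 42 mm, fixed on the bench's left half. Origin: centre of its underside; x along it, y across. Obstacles: at the bench's front edge stand a thin post (x 0.38, y -0.07) and a lamp arm (x 0.33, y 0.07), over 0.7 m tall, with a board and lamp to their right: an arm coming from the right must pass drawn in close or above them.
Mind the look-alikes: they are no part of the job. Leave any turquoise look-alike of the long_block alone. What is shaped like the holder but turquoise is not meant.

How it is judged:
On the way:
1. the long block lies on the clamped block, lengthwise, overhanging one end by 25 to 60 mm (z of long_block in the frame of face between -0.004 and 0.004 m and y of long_block in the frame of face between -0.012 and 0.012 m and (x of long_block in the frame of face between 0.025 and 0.06 m or x of long_block in the frame of face between -0.06 and -0.025 m) and angle between the x axis of long_block and the x axis of face, either way round below 0.25 rad and contact force between long_block and holder above 0.5 N), for 0.2 s.
At the end, for the whole second after the job is handed in: The long block rests at full contact on the clamped block: centred within 10 mm lengthwise and crosswise, long axes within 10 degrees, flat on the face (3 mm, 3 degrees), released and at rest (x of long_block in the frame of face between -0.01 and 0.01 m and y of long_block in the frame of face between -0.01 and 0.01 m and z of long_block in the frame of face between -0.003 and 0.003 m and angle between the x axis of long_block and the x axis of face, either way round below 0.175 rad and angle between long_block's own z axis and vertical below 0.05 rad and contact force between long_block and holder above 0.5 N and linear speed of long_block below 0.01 m/s); the robot touches nothing.
It fails at once if the long block is over its final place (within 22 mm lengthwise, 12 mm crosswise) but 5 to 20 mm above the face: lifted off or set straight down instead of slid (x of long_block in the frame of face between -0.022 and 0.022 m and y of long_block in the frame of face between -0.012 and 0.012 m and z of long_block in the frame of face between 0.005 and 0.02 m).
It fails at once if the short block is moved more than 30 mm (distance of short_block from where it was at the start of the episode above 0.03 m).
It also fails if it takes over 64 s, if anything falls off the work surface, if the arm or the gripper's body presses on something with over 40 N, if the wrist force passes 120 N, or if a joint passes its speed limit or range.

ROBOT

A 6-joint arm with a two-finger parallel gripper is mounted at the origin on a cart in front of the work surface, level with it; the furniture and walls round the work are solid. World frame = base frame: x ahead of the robot, y to its left, z up, the work surface at z = 0. Lengths are in m, angles in rad, forces in N, time in s.
With the tool pointing down it reaches from about 0.325 to 0.85 m from the base axis. Payload 15.5 kg.
Tool frame: the origin (TCP) lies on the centre line of the jaws, within the pads' length; the fingertips stand 22 mm ahead of it and the grasp point (between the pads) lies 3 mm ahead of it; x points along the fingers, y is the direction in which the jaws open and shut, and the axes are right-handed (so a half turn about x gives the same grasp; the last joint's range is limited). The gripper opens to 91 mm and grips with 3 to 60 N. Pads are 32 mm wide; open, the fingers measure 118 mm over their backs; the gripper's body (76 mm by 178 mm) begins 60 mm behind the grasp point.
Start: joints at [1.135, 0.494, 1.345, -0, 1.302, -0.096], TCP at [0.209, 0.589, 0.236] pointing down, gripper open.
Joint ranges: [-2.91, 2.91], [-0.82, 2.16], [0.22, 2.67], [-1.22, 4.37], [0.12, 2.79], [-3.08, 3.08]. Speed limits (rad/s): [1.89, 1.89, 2.57, 3.01, 3.01, 3.01].

INTERFACE

Orientations are given as [roll, pitch, yaw] about the fixed x, y, z axes, in that order (R = Rz(yaw) Ry(pitch) Rx(roll)).
In Python, from cell import robot, optics, finder gives the robot as it stands. The module is installed in compiled form; this text tells all that it offers.
- The arm moves only by the tool move_arm, never from a script. Its argument "motion" is a list of rows, each a list of 7 numbers: the shift along the world's x, y, z in m, then the turn, a rotation vector about the world's x, y, z in degrees, then the opening in per cent of the stroke, from 0 (shut) to 100 (fully open). A call has 1 to 8 rows; each row shifts and turns the commanded pose from where the row before left it; what a row does not reach is not made up. A row lasts 1/12 s, in which the tool goes at most 41.7 mm and 7.16 degrees, less where a joint would pass 70% of its speed; a pose out of reach is approached as far as the arm can. A call is refused whole if a number of a shift passes 0.0417 or a number of a turn 7.16, either way. A call with a gripper value outside its range is refused whole. The fingers move at their own pace and stop on an object; "squeeze" is the grip in N (left out, the last holds). Time passes only in rows, so rows that do not move let the fingers close. It gives the time, the measured TCP pose, the force and the opening at its end, in the units of the state.
- robot.state(): the state, without advancing time (a new reading comes with each control period).
- optics.snapshot(name): name is "scene" or "top" or "wrist"; returns a dict with "pixels" (480x640x3 uint8, red, green, blue), "depth" (480x640 float32, m along the optical axis (not along the pixel's ray), 0 where there is no reading), "fov_y" (degrees; the focal length in pixels is half the picture's height over the tangent of half this angle, whatever the lens; pixels are square), "cx", "cy" (the principal point, pixels), "rvec" (rotation vector, rad) and "tvec" (3), from world to camera coordinates, as OpenCV has them; the wrist camera has in their place "mount" (4x4, takes a point from camera to tool coordinates, whose origin is the TCP and whose axes are the tool frame's). Camera axes: x right, y down, z forward; pixel columns grow to the right and rows downward; lengths in m; the calibration is good to about 2 mm. A picture is of the moment at which its call begins: read the wrist's pose just before it.
- robot.sign_off(): hands the job in, once; it reports no verdict.
Trained networks look in the newest picture that a camera, given by its name, has taken for a name from the list of things; names that differ only in an ending like _2 or _b are one class to them, and where a whole thing is asked for, a point or a joint stands for the part that bears it (a point fixed in the world has none). Each returns a list of dicts, best first, with "score" (0 to 1); they miss things now and then, are a little off and sometimes report something else, mostly with a low value. They report only what shows in the picture. A call takes as long as a camera call. They do not tell look-alikes from the thing itself.
- finder.find_in(camera, target): "rect" ([left, top, right, bottom] in pixels, round what is visible of it).
- finder.silhouettes(camera, target): "mask" (480x640 bool, what is visible of it) and "rect" ([left, top, right, bottom] in pixels, round what is visible of it).
- finder.mark_of(camera, target): "uv" ([column, row] in pixels: a listed point, or the origin of a listed thing).
The state is a dict: "t": time; "q": joint angles; "joint_velocities": joint speeds; "effort": joint torques, N m; "tool_pos": TCP position; "eef_rot": TCP orientation; "ft_force": force on the tool from outside, world axes, zero at the start; "ft_torque": the same for the moment, N m; "grip_width": opening from 0.0 (shut) to 1.0 (fully open).
Only numpy, scipy, OpenCV 4.12 (cv2) and the standard library are available. Lean on these libraries where they do the work, as an engineer would, in place of code of your own. Each camera call takes 0.05 s, during which the arm holds its last target.

## Working session

There is one attempt and no reset: what is moved stays moved. The work goes in short steps, Python scripts to look and compute and a tool call to move; the robot and the scene stay as the last step left them, time stands still between calls to the robot, and variables do not carry over. Pictures are saved under pics/ and viewed, and the job is handed in when it is done.

Besides the shell and the picture viewer there is one more tool, called after "Emit:" by a JSON object that holds its "api" and its "payload". move_arm: Moves the arm, as the interface text tells. Its arguments: {"type":"object","properties":{"motion":{"type":"array","items":{"type":"array","items":{"type":"number"}}},"squeeze":{"type":"number"}},"required":["motion"]}

```bash
mkdir -p pics; ls
python3 - <<'E'
from cell import robot, optics, finder
import cv2,numpy as np
print(robot.state())
for n in ["scene","top"]:
    s=optics.snapshot(n)
    cv2.imwrite(f"pics/{n}0.png",s["pixels"][:,:,::-1])
    np.savez(f"{n}0.npz",**s)
    print(n,s["fov_y"],s["cx"],s["cy"],s["rvec"],s["tvec"])
    for t in ["long_block","short_block","holder","face"]:
        if t!="face":
            for r in finder.silhouettes(n,t)[:4]:
                m=r["mask"]; print(t,r["score"],r["rect"],m.sum())
        for r in finder.mark_of(n,t)[:3]: print(" mark",t,r)
E
```

```text
pics
{'t': 0.0, 'q': array([ 1.13449669e+00,  4.94207152e-01,  1.34613180e+00, -2.32985198e-07,
        1.30252325e+00, -9.55060344e-02]), 'joint_velocities': array([-5.02341549e-04,  1.98019172e-04,  2.23678828e-03,  3.92330708e-05,
        2.87812270e-04,  1.91832978e-04]), 'effort': array([ 2.36271204e-03, -8.78796172e+01, -3.81870317e+01,  7.07542221e-02,
        5.29445603e-02, -9.73487113e-05]), 'tool_pos': array([0.20874358, 0.58872557, 0.23532313]), 'eef_rot': array([-1.66612547,  1.56952678, -2.00691901]), 'ft_force': array([0.8636665 , 0.08321866, 0.23723675]), 'ft_torque': array([-0.00409151, -0.04269194,  0.02528221]), 'grip_width': 1.0017796845743723}
scene 50.54054759848511 324.74309365698446 236.07927061129925 [ 2.2434588  -0.54724799  0.23720646] [-0.35843077  0.35982699  0.6077677 ]
long_block 0.96 [253.9, 260.6, 288.7, 313.8] 958
long_block 0.75 [241.1, 194.0, 264.8, 230.3] 563
 mark long_block {'uv': [271.1, 290.8], 'score': 0.91}
 mark long_block {'uv': [250.1, 214.3], 'score': 0.56}
short_block 0.98 [273.9, 229.7, 298.1, 257.4] 497
 mark short_block {'uv': [286.6
[... 349 characters left out ...]
276 240.66344326830583 [ 2.19947599 -2.17143633  0.08816242] [0.22098614 0.5214992  0.86056785]
long_block 0.93 [297.3, 283.0, 339.2, 301.7] 693
long_block 0.76 [184.4, 261.5, 232.1, 284.6] 742
 mark long_block {'uv': [208.2, 272.3], 'score': 0.63}
 mark long_block {'uv': [318.0, 289.2], 'score': 0.57}
short_block 0.71 [262.9, 251.9, 288.9, 268.1] 428
 mark short_block {'uv': [275.1, 261.4], 'score': 0.8}
holder 0.94 [388.4, 236.3, 441.5, 276.5] 1241
holder 0.84 [214.2, 190.7, 264.4, 218.5] 1199
 mark holder {'uv': [238.8, 203.3], 'score': 0.64}
 mark holder {'uv': [409.2, 254.7], 'score': 0.64}
 mark face {'uv': [234.3, 198.2], 'score': 0.95}
 mark face {'uv': [417.0, 255.8], 'score': 0.89}
```

Run:
```python
import cv2
a=cv2.imread("pics/top0.png");cv2.imwrite("pics/topc.png",cv2.resize(a[150:350,150:470],None,fx=2.5,fy=2.5,interpolation=2))
```

```text
(no output)
```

View pics/scene0.png

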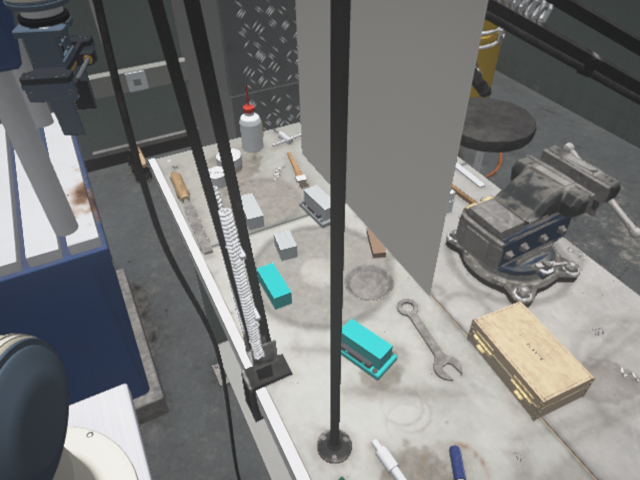

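View pics/top0.png

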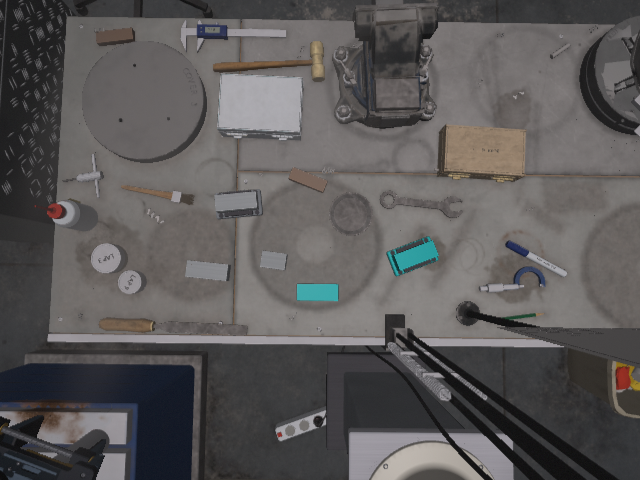

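View pics/topc.png

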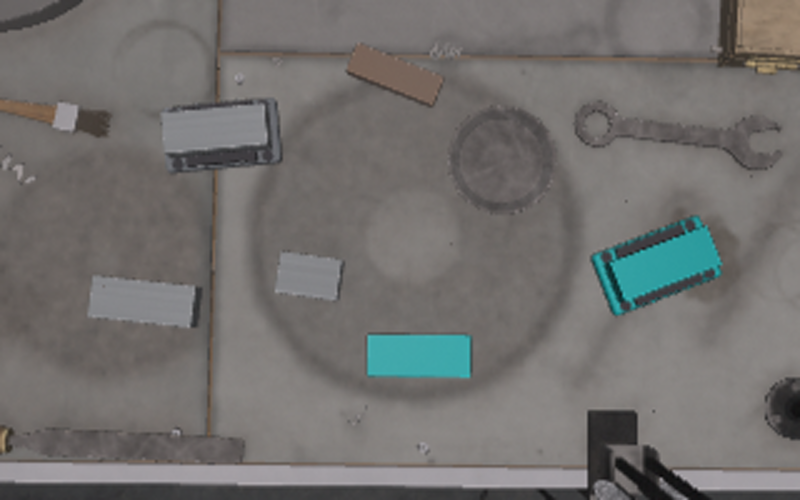

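The top view shows the steel holder at about (238,203), the steel long block at (208,271) and the short block at (274,261). The turquoise look-alikes are at (318,291) and (412,256). Next I measure the poses.

```bash
cat > h.py <<'E'
import cv2,numpy as np
def cloud(s):
    f=240/np.tan(np.radians(s["fov_y"])/2); d=s["depth"]
    v,u=np.mgrid[0:480,0:640]
    P=np.stack([(u-s["cx"])/f*d,(v-s["cy"])/f*d,d],-1)
    if "rvec" in s:
        R,_=cv2.Rodrigues(np.array(s["rvec"],float)); return (P-np.array(s["tvec"]))@R
    return P
def toworld(P,mount,st):
    from scipy.spatial.transform import Rotation as Ro
    R=Ro.from_euler('xyz',st["eef_rot"]).as_matrix()
    return (P@np.array(mount)[:3,:3].T+np.array(mount)[:3,3])@R.T+st["tool_pos"]
def rect(pts):
    p=(pts[:,:2]*1000).astype(np.float32); (c,wh,a)=cv2.minAreaRect(p)
    b=cv2.boxPoints((c,wh,a)); e=[b[1]-b[0],b[2]-b[1]]; l=max(e,key=np.linalg.norm)
    ang=np.degrees(np.arctan2(l[1],l[0])); ang=(ang+90)%180-90
    return np.round(c,1),np.round(sorted(wh),1),round(float(ang),1)
E
python3 - <<'E'
from h import *
for n,rs in [("top",{"long":(175,252,240,292),"short":(255,244,295,275),"holder":(205,182,272,225)}),("scene",{"long":(232,188,270,238),"short":(270,225,302,262),"holder":(294,180,334,232)})]:
    s=np.load(n+"0.npz"); W=cloud(s); px=s["pixels"].astype(int)
    sat=px.max(-1)-px.min(-1)
    for k,(l,t,r,b) in rs.items():
        w=W[t:b,l:r].reshape(-1,3); dd=s["depth"][t:b,l:r].ravel()
        z=w[:,2]; 
        zt=.042 if k=="holder" else .03
        m=(abs(z-zt)<.006)&(dd>0)
        print(n,k,m.sum(),np.median(z[m]),rect(w[m]),(w[m].mean(0)*1000).round(1), "bench z",np.median(z[z<.015]))
E
```

```text
top long 703 0.029805981345297335 (array([458.3, 436.9]), array([32. , 80.2]), 84.4) [458.4 436.7  29.8] bench z -0.0004864149824303813
top short 414 0.02994358185460893 (array([479.8, 309.5]), array([31.9, 48.2]), 83.0) [479.7 309.3  29.9] bench z -0.00029677627648056924
top holder 707 0.04180895612075292 (array([591.6, 382.7]), array([32.3, 79.9]), -83.8) [591.2 382.7  41.7] bench z -0.0002009758892069543
scene long 396 0.03003560585440397 (array([457.2, 438.7]), array([32.5, 84.8]), 83.9) [457.1 432.3  29.7] bench z 5.06357149893875e-05
scene short 336 0.029806062663780206 (array([478.1, 310.5]), array([32.2, 52. ]), 83.3) [477.5 308.1  29.5] bench z 5.9402128505149235e-05
scene holder 390 0.041796028568107456 (array([589.7, 383.5]), array([34.1, 81.9]), -83.5) [587.  385.3  41.5] bench z 0.0001519216255513978
```

Run:
```python
from cell import robot
from scipy.spatial.transform import Rotation as Ro
import numpy as np
s=robot.state();R=Ro.from_euler('xyz',s["eef_rot"]).as_matrix();print(R.round(3), np.degrees(np.arctan2(R[1,1],R[0,1])))
```

```text
[[-0.     0.334  0.942]
 [-0.     0.942 -0.334]
 [-1.    -0.     0.   ]] 70.47268759504264
```

Emit:
{"api": "move_arm", "payload": {"motion": [[0.0226,-0.01375,0,0,0,-6.94,100],[0.0226,-0.01375,0,0,0,-6.94,100],[0.0226,-0.01375,0,0,0,-6.94,100],[0.0226,-0.01375,0,0,0,-6.94,100],[0.0226,-0.01375,0,0,0,-6.94,100],[0.0226,-0.01375,0,0,0,-6.94,100],[0.0226,-0.01375,0,0,0,-6.94,100],[0.0226,-0.01375,0,0,0,-6.94,100]]}}

```text
t: 1.47
tool_pos: [0.3907, 0.4783, 0.236]
eef_rot: [2.38, 1.571, 1.065]
ft_force: [-1.0, 1.4, -0.5]
grip_width: 1.002
```

Emit:
{"api": "move_arm", "payload": {"motion": [[0.0226,-0.01375,0,0,0,-6.94,100],[0.0226,-0.01375,0,0,0,-6.94,100],[0.0226,-0.01375,0,0,0,-6.94,100],[0,0,-0.02,0,0,0,100],[0,0,-0.02,0,0,0,100],[0,0,0,0,0,0,100]]}}

```text
t: 1.97
tool_pos: [0.4565, 0.4363, 0.1926]
eef_rot: [-0.81, 1.566, -2.484]
ft_force: [-0.7, 0.3, -0.5]
grip_width: 1.004
```

```bash
cat > w.py <<'E'
import sys
from cell import robot,optics
from h import *
from scipy.spatial.transform import Rotation as Ro
def look(name):
    s=robot.state();R=Ro.from_euler('xyz',s["eef_rot"]).as_matrix()
    print("t",round(s["t"],2),"tcp",s["tool_pos"].round(4),"q",s["q"].round(2),"down",R[:,0].round(4),"jaw",np.degrees(np.arctan2(R[1,1],R[0,1])).round(2),"f",s["ft_force"].round(2),"tq",s["ft_torque"].round(2),"g",s["grip_width"])
    w=optics.snapshot("wrist"); cv2.imwrite(f"pics/{name}.png",w["pixels"][:,:,::-1])
    return s,w,toworld(cloud(w),w["mount"],s)
E
python3 - <<'E'
from w import *
s,w,W=look("w1")
d=w["depth"]
m=(d>0)&(abs(W[...,2]-.03)<.005)
n,l,st,c=cv2.connectedComponentsWithStats(m.astype(np.uint8))
for i in range(1,n):
    if st[i,4]>300: print(st[i],rect(W[l==i]),np.median(W[l==i][:,2]))
E
```

```text
t 1.97 tcp [0.4565 0.4363 0.1926] q [0.67 0.55 1.38 0.   1.22 0.77] down [-0.0041 -0.0031 -1.    ] jaw -5.92 f [-0.68  0.31 -0.54] tq [-0.09  0.11  0.05] g 1.0038052137442945
[ 154    0   36  108 1708] (array([352.1, 582. ]), array([18.4, 77.1]), 89.9) 0.02646259241295637
[ 582    0   58  155 1390] (array([689.1, 523.1]), array([ 20.9, 130.3]), -66.1) 0.030023102620638065
[ 247    5   60   68 3165] (array([435.6, 584. ]), array([44.9, 45.3]), 80.9) 0.03096134918366425
[ 308  175   38   90 3289] (array([459.2, 437.7]), array([32. , 80.4]), 84.1) 0.03128801434996198
[623 207  17  91 677] (array([727.1, 380.1]), array([ 8.3, 83.1]), 88.0) 0.03237435812354536
[455 218  40  76 363] (array([578. , 396.4]), array([28.4, 70.8]), 69.8) 0.03032926238478484
[290 386  33  33 614] (array([420.4, 248.2]), array([32.1, 33.2]), -89.6) 0.031157901711720976
```

View pics/w1.png

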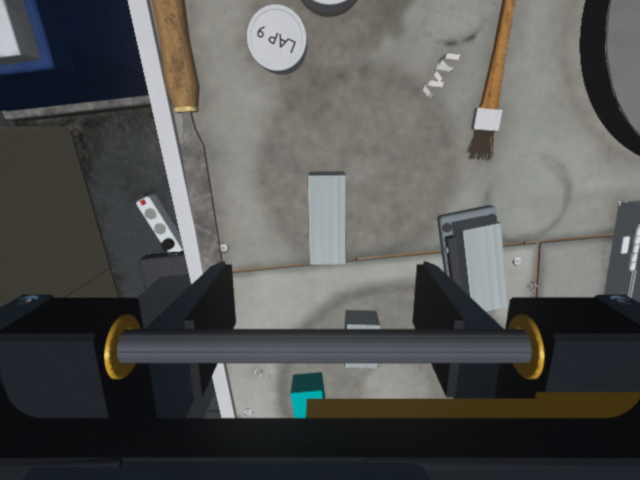

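The wrist view shows the long block at (327,218), measured at (459,437.7) mm and 84.1°. That agrees with the top camera, so I descend.

Emit:
{"api": "move_arm", "payload": {"motion": [[0.001,0.001,-0.0275,0,0,0,100],[0.001,0,-0.0275,0,0,0,100],[0,0,-0.0275,0,0,0,100],[0,0,-0.0275,0,0,0,100],[0,0,-0.0275,0,0,0,100],[0,0,-0.015,0,0,0,100],[0,0,-0.01,0,0,0,100],[0,0,0,0,0,0,100]]}}

```text
t: 2.68
tool_pos: [0.459, 0.4389, 0.0326]
eef_rot: [-0.803, 1.569, -2.475]
ft_force: [0.2, -0.5, -1.1]
grip_width: 0.995
```

Run:
```python
from w import *
look("w2")
```

```text
t 2.68 tcp [0.459  0.4389 0.0326] q [0.67 0.75 1.5  0.   0.9  0.77] down [-0.0012 -0.001  -1.    ] jaw -5.84 f [ 0.19 -0.55 -1.08] tq [-0.06  0.07 -0.02] g 0.9951645931224057
```

View pics/w2.png

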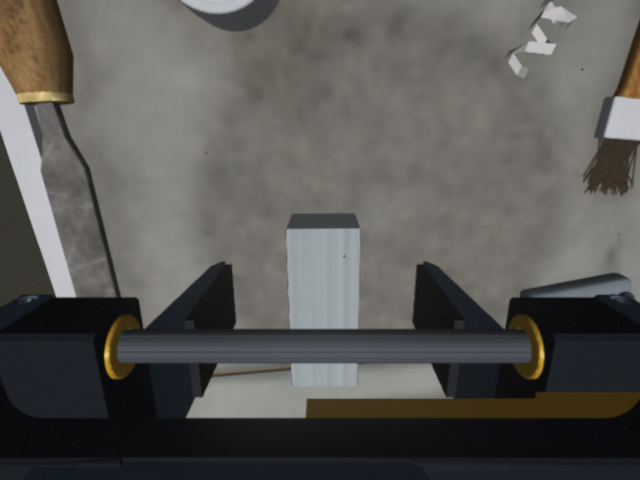

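The block lies midway between the jaws, at columns 288–360. I close.

Emit:
{"api": "move_arm", "payload": {"motion": [[0,0,0,0,0,0,25],[0,0,0,0,0,0,25],[0,0,0,0,0,0,25],[0,0,0,0,0,0,25],[0,0,0,0,0,0,25],[0,0,0,0,0,0,25],[0,0,0,0,0,0,25],[0,0,0,0,0,0,25]], "squeeze": 45}}

```text
t: 3.4
tool_pos: [0.4595, 0.4388, 0.0334]
eef_rot: [-0.855, 1.571, -2.529]
ft_force: [-0.0, 0.1, 0.9]
grip_width: 0.446
```

Emit:
{"api": "move_arm", "payload": {"motion": [[0,0,0,0,0,0,25],[0,0,0,0,0,0,25],[0,0,0.01,0,0,0,25],[0,0,0.02,0,0,0,25],[0,0,0.03,0,0,0,25],[0,0,0.02,0,0,0,25],[0,0,0.01,0,0,0,25],[0,0,0,0,0,0,25]]}}

```text
t: 4.07
tool_pos: [0.4603, 0.4395, 0.1258]
eef_rot: [2.337, 1.567, 0.664]
ft_force: [0.3, 0.1, -3.9]
grip_width: 0.348
```

Run:
```python
from w import *
s,w,W=look("w3")
m=(w["depth"]>0)&(abs(W[...,2]-.12)<.008); m[:210]=0;m[330:]=0;m[:,:280]=0;m[:,370:]=0
print(m.sum(),np.median(W[m][:,2]),rect(W[m]))
```

```text
t 4.07 tcp [0.4603 0.4395 0.1258] q [ 0.67  0.62  1.44 -0.    1.08  0.77] down [ 0.0028  0.0022 -1.    ] jaw -5.86 f [ 0.33  0.12 -3.85] tq [-0.    0.01 -0.05] g 0.34811721950649516
8030 0.1236657405953898 (array([463.1, 453.8]), array([42. , 49.9]), 84.5)
```

View pics/w3.png

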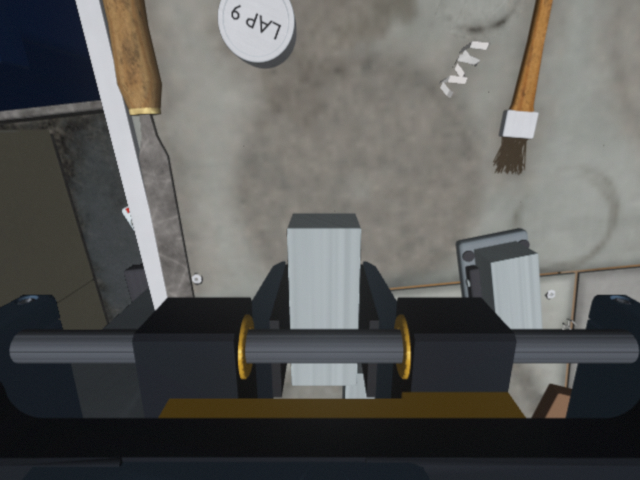

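Gripped, with a weight of about 3.9 N. I carry it to the overhang pose (+37 mm along the face axis).

Emit:
{"api": "move_arm", "payload": {"motion": [[0.0211,-0.0031,0,0,0,2.02,25],[0.0211,-0.0031,0,0,0,2.02,25],[0.0211,-0.0031,0,0,0,2.02,25],[0.0211,-0.0031,0,0,0,2.02,25],[0.0211,-0.0031,0,0,0,2.02,25],[0.0211,-0.0031,0,0,0,2.02,25],[0,0,0,0,0,0,25],[0,0,0,0,0,0,25]]}}

```text
t: 4.78
tool_pos: [0.5861, 0.4193, 0.121]
eef_rot: [-1.145, 1.568, -2.608]
ft_force: [-1.4, -0.3, -5.5]
grip_width: 0.35
```

Run:
```python
from w import *
s,w,W=look("w4")
a=optics.snapshot("top"); P=cloud(a); l,t,r,b=190,160,290,240
q=P[t:b,l:r].reshape(-1,3)
for z in (.042,.122):
    m=abs(q[:,2]-z)<.006; print(z,m.sum(),rect(q[m]),np.median(q[m][:,2]))
cv2.imwrite("pics/t4.png",cv2.resize(a["pixels"][130:300,160:340,::-1],None,fx=3.5,fy=3.5))
```

```text
t 4.78 tcp [0.5861 0.4193 0.121 ] q [0.54 0.74 1.2  0.   1.21 0.43] down [-0.0024 -0.0014 -1.    ] jaw 6.17 f [-1.4  -0.26 -5.47] tq [-0.11  0.08  0.04] g 0.3496717686982321
0.042 194 (array([594.2, 356. ]), array([26.6, 31.9]), 6.6) 0.04174790057684044
0.122 0 (array([0., 0.]), array([0., 0.]), 0.0) nan
  return _methods._mean(a, axis=axis, dtype=dtype,
  ret = ret.dtype.type(ret / rcount)
```

View pics/t4.png

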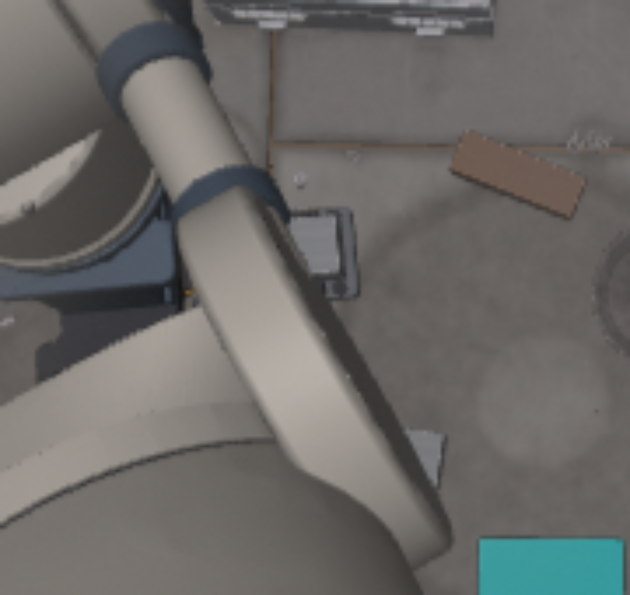

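View pics/w4.png

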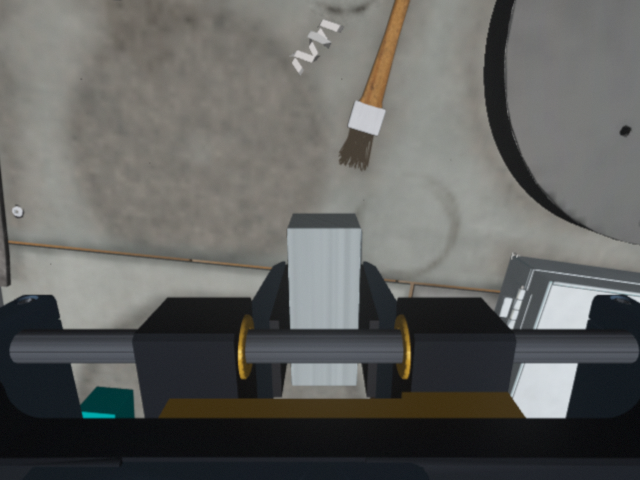

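Emit:
{"api": "move_arm", "payload": {"motion": [[0,0,-0.012,0,0,0,25],[0,0,-0.012,0,0,0,25],[0,0,-0.01,0,0,0,25],[0,0,-0.004,0,0,0,25],[0,0,-0.002,0,0,0,25],[0,0,0,0,0,0,25],[0,0,0,0,0,0,25]]}}

```text
t: 5.47
tool_pos: [0.5862, 0.4203, 0.0836]
eef_rot: [2.015, 1.57, 0.553]
ft_force: [-0.5, -1.4, -3.5]
grip_width: 0.348
```

Run:
```python
from w import *
look("w5")
s=optics.snapshot("scene"); cv2.imwrite("pics/s5.png",cv2.resize(s["pixels"][150:270,230:390,::-1],None,fx=5,fy=5))
```

```text
t 5.47 tcp [0.5862 0.4203 0.0836] q [0.54 0.78 1.22 0.   1.14 0.43] down [ 3.e-04  2.e-04 -1.e+00] jaw 6.25 f [-0.55 -1.36 -3.53] tq [-0.07  0.05  0.01] g 0.34755481154097206
```

View pics/s5.png

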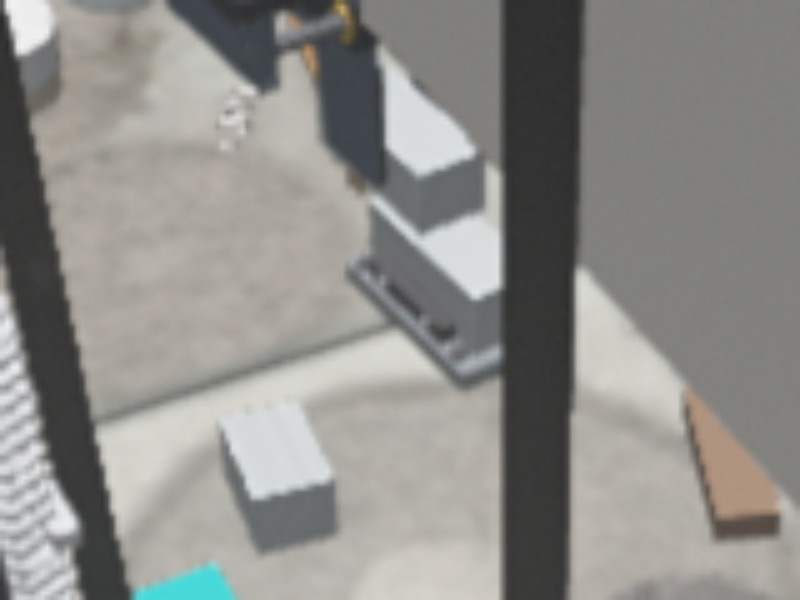

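The block is over the holder at about (450,180) in the crop, with half of it overhanging. About 8 mm remain, so I lower in small steps until there is contact.

Emit:
{"api": "move_arm", "payload": {"motion": [[0,0,-0.003,0,0,0,25],[0,0,-0.002,0,0,0,25],[0,0,-0.001,0,0,0,25],[0,0,0,0,0,0,25]]}}

```text
t: 5.9
tool_pos: [0.5859, 0.4201, 0.0771]
eef_rot: [-1.123, 1.57, -2.585]
ft_force: [-0.2, 0.7, -5.3]
grip_width: 0.35
```

Emit:
{"api": "move_arm", "payload": {"motion": [[0,0,-0.001,0,0,0,25],[0,0,-0.0005,0,0,0,25],[0,0,0,0,0,0,25]]}}

```text
t: 6.15
tool_pos: [0.5861, 0.4202, 0.0758]
eef_rot: [-1.621, 1.571, -3.082]
ft_force: [0.2, 0.1, -4.5]
grip_width: 0.348
```

Emit:
{"api": "move_arm", "payload": {"motion": [[0,0,-0.0005,0,0,0,25],[0,0,-0.0005,0,0,0,25],[0,0,0,0,0,0,25]]}}

```text
t: 6.4
tool_pos: [0.5862, 0.4203, 0.0754]
eef_rot: [2.001, 1.57, 0.54]
ft_force: [-1.4, -1.5, 2.3]
grip_width: 0.351
```

Contact: the vertical force rose from −4.5 to +2.3 N. I press slightly and dwell.

Emit:
{"api": "move_arm", "payload": {"motion": [[0,0,-0.0003,0,0,0,25],[0,0,0,0,0,0,25],[0,0,0,0,0,0,25],[0,0,0,0,0,0,25],[0,0,0,0,0,0,25]]}}

```text
t: 6.82
tool_pos: [0.5862, 0.4203, 0.0754]
eef_rot: [1.929, 1.57, 0.467]
ft_force: [-3.1, -2.8, 6.9]
grip_width: 0.347
```

Run:
```python
from w import *
s,w,W=look("w6")
s=optics.snapshot("scene"); cv2.imwrite("pics/s6.png",cv2.resize(s["pixels"][150:270,230:390,::-1],None,fx=5,fy=5))
```

```text
t 6.82 tcp [0.5862 0.4203 0.0754] q [ 0.54  0.79  1.23 -0.    1.12  0.43] down [ 4.e-04  2.e-04 -1.e+00] jaw 6.26 f [-3.15 -2.82  6.86] tq [-0.55  0.78 -0.05] g 0.3473149178964063
```

View pics/s6.png

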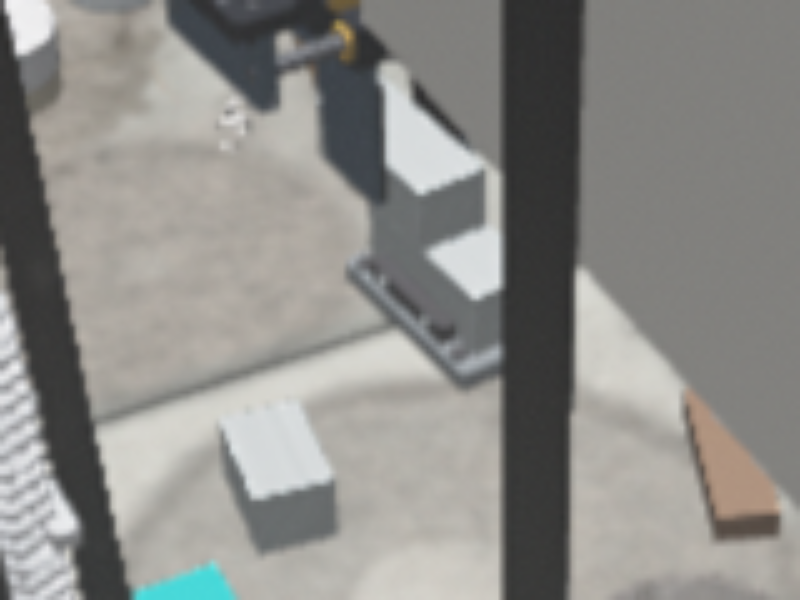

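Seated face to face with sides aligned; the lower block's free strip is visible at (470,260). Now I slide along the axis, keeping light pressure.

Emit:
{"api": "move_arm", "payload": {"motion": [[0.0004,-0.003,0,0,0,0,25],[0.0007,-0.005,0,0,0,0,25],[0.0007,-0.005,0,0,0,0,25],[0.0007,-0.005,0,0,0,0,25],[0,0,0,0,0,0,25]]}}

```text
t: 7.33
tool_pos: [0.5895, 0.4017, 0.0754]
eef_rot: [1.962, 1.569, 0.5]
ft_force: [1.5, -1.8, 7.6]
grip_width: 0.35
```

Emit:
{"api": "move_arm", "payload": {"motion": [[0.0006,-0.005,0,0,0,0,25],[0.0006,-0.005,0,0,0,0,25],[0.0005,-0.004,0,0,0,0,25],[0.0002,-0.002,0,0,0,0,25],[0,0,0,0,0,0,25],[0,0,0,0,0,0,25]]}}

```text
t: 7.83
tool_pos: [0.5913, 0.386, 0.0754]
eef_rot: [1.838, 1.569, 0.376]
ft_force: [-0.1, 0.4, 7.0]
grip_width: 0.349
```

Run:
```python
from w import *
s,w,W=look("w7")
s=optics.snapshot("scene"); cv2.imwrite("pics/s7.png",cv2.resize(s["pixels"][150:270,230:390,::-1],None,fx=5,fy=5))
a=optics.snapshot("top"); P=cloud(a); l,t,r,b=190,160,290,240
q=P[t:b,l:r].reshape(-1,3)
for z in (.042,.072):
    m=abs(q[:,2]-z)<.005; print(z,m.sum(),rect(q[m]) if m.sum() else 0,q[m][:,1].min() if m.sum() else 0)
cv2.imwrite("pics/t7.png",cv2.resize(a["pixels"][160:260,180:300,::-1],None,fx=6,fy=6))
```

```text
t 7.83 tcp [0.5913 0.386  0.0754] q [ 0.49  0.77  1.28 -0.    1.1   0.39] down [ 1.6e-03  6.0e-04 -1.0e+00] jaw 6.24 f [-0.06  0.37  7.03] tq [-0.16  0.09 -0.04] g 0.34945224151348775
0.042 1 (array([578.4, 354.6]), array([0., 0.]), 0.0) 0.354552758110055
0.072 54 (array([592.6, 362.7]), array([18.1, 33.4]), 16.1) 0.3497845916244495
```

View pics/s7.png

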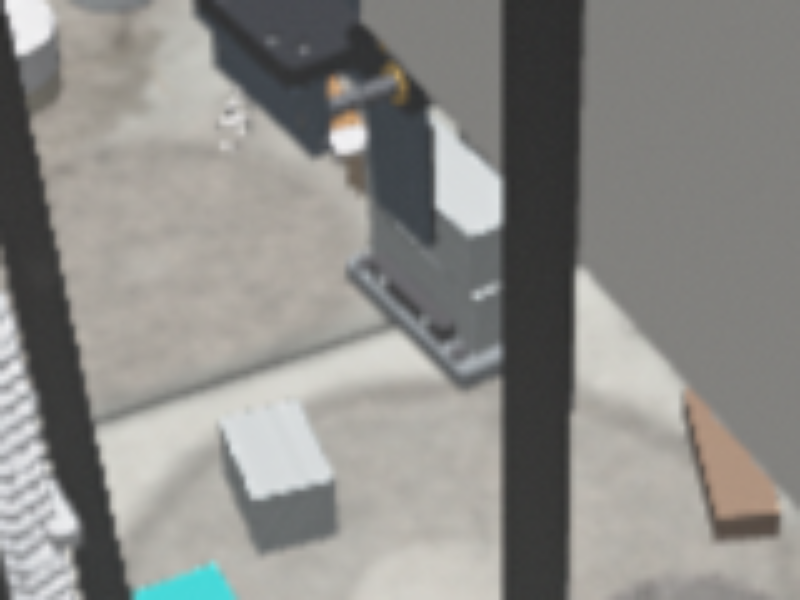

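View pics/t7.png

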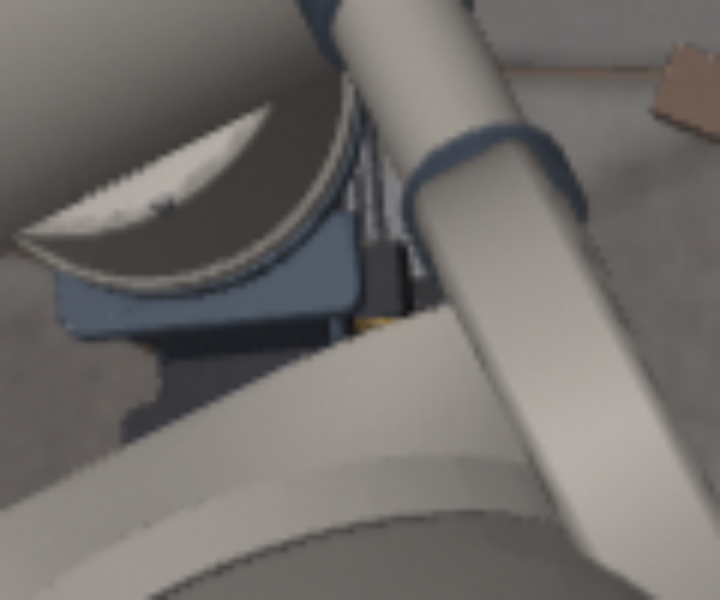

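View pics/w7.png

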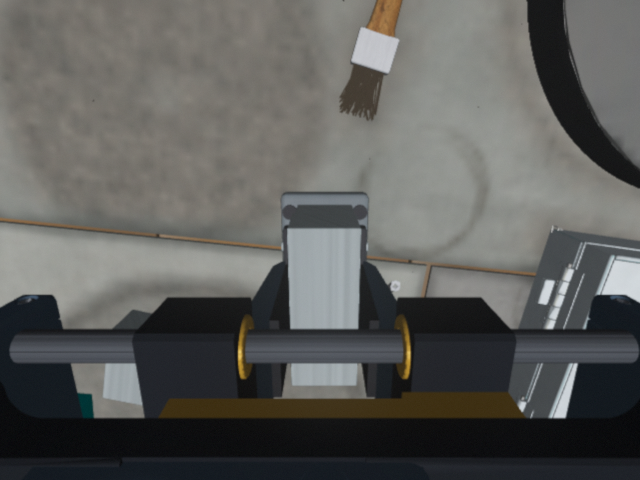

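A thin strip of the lower face, about 2–3 mm, is still visible at the near end (485,293). I slide that much further.

Emit:
{"api": "move_arm", "payload": {"motion": [[0.0002,-0.0015,0,0,0,0,25],[0.0001,-0.0013,0,0,0,0,25],[0,0,0,0,0,0,25],[0,0,0,0,0,0,25]]}}

```text
t: 8.32
tool_pos: [0.5916, 0.3836, 0.0754]
eef_rot: [2.058, 1.569, 0.596]
ft_force: [0.5, 2.2, 6.2]
grip_width: 0.348
```

Run:
```python
from w import *
look("w8")
s=optics.snapshot("scene"); cv2.imwrite("pics/s8.png",cv2.resize(s["pixels"][185:230,290:335,::-1],None,fx=13,fy=13))
```

```text
t 8.32 tcp [0.5916 0.3836 0.0754] q [0.49 0.77 1.28 0.   1.09 0.38] down [ 0.0018  0.0012 -1.    ] jaw 6.24 f [0.47 2.19 6.23] tq [ 0.37  0.11 -0.01] g 0.3475658313830886
```

View pics/s8.png

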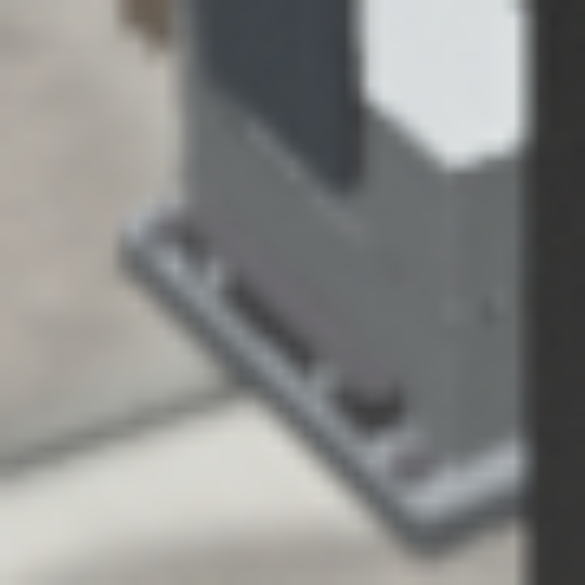

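The near ends are now flush, with a single vertical edge at column ~450. I release and then lift straight up.

Emit:
{"api": "move_arm", "payload": {"motion": [[0,0,0,0,0,0,40],[0,0,0,0,0,0,60],[0,0,0,0,0,0,80],[0,0,0,0,0,0,100],[0,0,0,0,0,0,100],[0,0,0,0,0,0,100],[0,0,0,0,0,0,100],[0,0,0,0,0,0,100]]}}

```text
t: 9.08
tool_pos: [0.5908, 0.3834, 0.0746]
eef_rot: [-0.397, 1.571, -1.858]
ft_force: [0.1, -0.4, 0.0]
grip_width: 0.882
```

Run:
```python
from w import *
look("w9")
```

```text
t 9.08 tcp [0.5908 0.3834 0.0746] q [ 0.49  0.77  1.28 -0.    1.09  0.38] down [-0.e+00 -1.e-04 -1.e+00] jaw 6.26 f [ 0.1  -0.45  0.01] tq [-0.11  0.06  0.02] g 0.8815524271328387
```

View pics/w9.png

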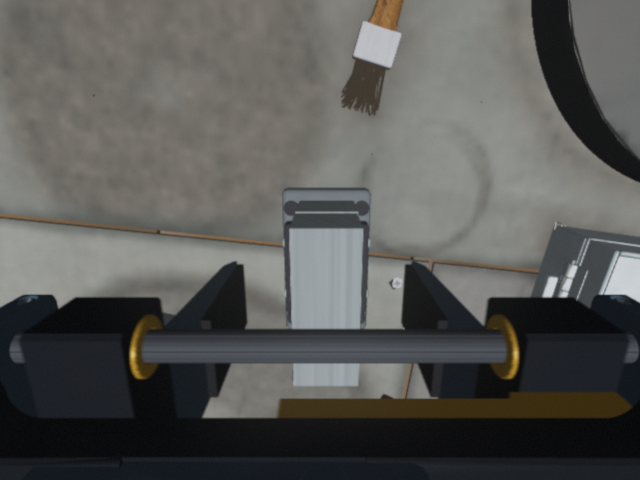

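The jaws are clear. The top face is at columns 288–362, and a thin bright line at row 217 hints at 1–2 mm of remaining offset. I withdraw and measure.

Emit:
{"api": "move_arm", "payload": {"motion": [[0,0,0.01,0,0,0,100],[0,0,0.02,0,0,0,100],[0,0,0.03,0,0,0,100],[0,0,0.03,0,0,0,100],[0,0,0.03,0,0,0,100],[0,0,0.02,0,0,0,100],[-0.02,0.02,0.01,0,0,0,100],[-0.03,0.03,0,0,0,0,100]]}}

```text
t: 9.8
tool_pos: [0.5441, 0.432, 0.2287]
eef_rot: [1.925, 1.565, 0.459]
ft_force: [0.6, 1.0, -0.3]
grip_width: 0.999
```

Emit:
{"api": "move_arm", "payload": {"motion": [[-0.03,0.03,0,0,0,0,100],[-0.03,0.03,0,0,0,0,100],[-0.03,0.03,0,0,0,0,100],[-0.03,0.03,0,0,0,0,100],[-0.03,0.02,0,0,0,0,100],[-0.03,0.02,0,0,0,0,100],[-0.02,0.01,0,0,0,0,100],[0,0,0,0,0,0,100]]}}

```text
t: 10.47
tool_pos: [0.3391, 0.6029, 0.2255]
eef_rot: [-2.439, 1.57, 2.387]
ft_force: [0.2, 0.4, 0.1]
grip_width: 0.999
```

Run:
```python
from w import *
look("w10")
for n,(l,t,r,b),(l2,t2,r2,b2) in [("top",(195,165,285,235),(255,244,295,275)),("scene",(285,165,335,232),(270,225,302,262))]:
    a=optics.snapshot(n); P=cloud(a); dd=a["depth"]
    q=P[t:b,l:r].reshape(-1,3); 
    for z in (.042,.072):
        m=abs(q[:,2]-z)<.004; print(n,z,m.sum(),rect(q[m]) if m.sum()>3 else 0,np.median(q[m][:,2]))
    q=P[t2:b2,l2:r2].reshape(-1,3); m=abs(q[:,2]-.03)<.006; print("short",rect(q[m]))
    cv2.imwrite(f"pics/{n}10.png",cv2.resize(a["pixels"][t-10:b+10,l-10:r+10,::-1],None,fx=6,fy=6))
```

```text
t 10.47 tcp [0.3391 0.6029 0.2255] q [0.97 0.6  1.18 0.   1.37 0.86] down [-8.e-04  8.e-04 -1.e+00] jaw 6.49 f [0.15 0.4  0.13] tq [-0.08  0.07 -0.04] g 0.9989468308597913
top 0.042 18 (array([577. , 377.1]), array([18.9, 81.4]), -68.5) 0.042503465921296384
top 0.072 745 (array([591.2, 382. ]), array([32.6, 80. ]), -83.6) 0.0717093072258849
short (array([479.9, 309.4]), array([31.9, 48.2]), 82.6)
scene 0.042 73 (array([575.2, 382. ]), array([12.1, 83.1]), -76.2) 0.04260209968025571
scene 0.072 376 (array([589.9, 382.8]), array([34.3, 83.8]), -82.7) 0.07182990991864939
short (array([478.1, 310.1]), array([32.4, 51.6]), 82.8)
```

View pics/scene10.png

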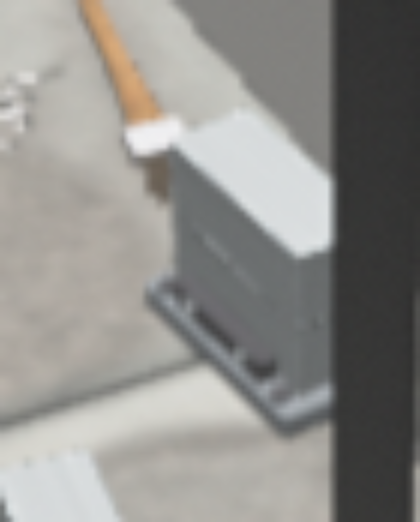

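View pics/top10.png

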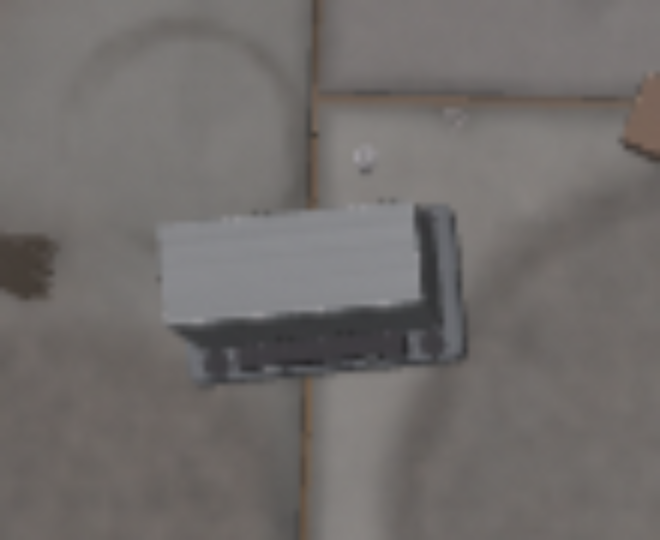

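The two blocks look like one flush stack. The block's centre is (591.2, 382.0) mm against the face's (591.6, 382.7), and its top is at 71.7 mm. The short block hasn't moved. I hand in.

```bash
python3 -c "
from cell import robot
print(robot.sign_off())"
```

```text
the job is handed in; nothing more can be done
None
```

The long steel block now lies flush on the clamped block, and I handed the job in after about 10.5 s of robot time. I gripped it across its width and laid it lengthwise on the face with about 36 mm overhanging. After at least 0.4 s in contact, I slid it along under light pressure (contact force about 10 N) until the edges were flush. Then I let go and pulled the arm clear.

**Position:** In the top camera the block is within about 1 mm and 0.2° of the face as measured at the start. Its top is at 71.7 mm, where 72 mm would be perfectly seated.

**Second camera:** The scene camera, partly blocked by the post, agrees on the position within about 2 mm. Its block angle is about 1° off, well inside the 10° tolerance.

**Short block:** It moved less than 1 mm, which is within measurement noise.

**Not fully checked:** I worked out the 36 mm overhang from the arm's position and a scene picture, not from a direct measurement. Just after release, the wrist picture showed a thin bright line at the far end, hinting at 1–2 mm of offset. The top view afterwards did not show it.

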